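Pack a drive kit tight into its red tray

ROBOT

A 6-joint arm with a two-finger parallel gripper is mounted at the origin on the work surface. World frame = base frame: x ahead of the robot, y to its left, z up, the work surface at z = 0. Lengths are in m, angles in rad, forces in N, time in s.
With the tool pointing down it reaches from about 0.375 to 0.9 m from the base axis. Payload 3.1 kg.
Tool frame: the origin (TCP) lies at the very end of the fingers, on their centre line; the grasp point (between the pads) lies 19 mm behind it; z points along the fingers, y is the line along which they close (so a half turn about z gives the same grasp; the last joint's range is limited). The gripper opens to 85 mm and grips with 20 to 120 N. Pads are 22 mm wide; open, the fingers measure 114 mm over their backs; the gripper's body (76 mm by 85 mm) begins 54 mm behind the grasp point. The pads swing forward as they close: fully open they stand 13 mm farther back than shut.
Start: joints at [-0.178, 0.527, 1.433, -0, 1.181, -0.178], TCP at [0.625, 0, 0.231] pointing down, gripper open.
Joint ranges: [-3.08, 3.08], [-0.75, 2.2], [0.22, 2.44], [-1.43, 4.57], [0, 2.65], [-2.85, 2.85]. Speed limits (rad/s): [2.79, 2.79, 3.14, 3.14, 3.14, 3.14].

INTERFACE

Orientations are given as a unit quaternion [x, y, z, w].
In Python, from station import manip, vision gives the robot as it stands.
- The arm moves only by the tool drive_tool, never from a script. Its argument "deltas" is a list that holds one entry, the list of rows, each a list of 4 numbers: the shift along the tool's x, y, z in mm, then the turn about the tool's z in rad. A call has 1 to 5 rows; each row is the pose to reach, as a shift and turn from the pose commanded when the call began, along the tool's axes at that moment; what a row does not reach only later rows make up. A row lasts 1/12 s, in which the tool goes at most 41.7 mm and 7.16 degrees, less where a joint would pass 70% of its speed; a pose out of reach is approached as far as the arm can. A call with a gripper value outside its range is refused whole. "jaw" is the finger opening in mm, from 0 to 85.4, set as the call begins (left out, the last holds). The fingers move at their own pace and stop on an object; "force" is the grip in N (left out, the last holds). Time passes only in rows, so rows that repeat a pose let the fingers close. It gives the time, the measured TCP pose, the force, the opening and the grip force at its end, in the units of the state.
- manip.sense(): the state, without advancing time (a new reading comes with each control period).
- vision.snapshot(name): name is "scene" or "side" or "wrist"; returns the picture (400x640x3 uint8, red, green, blue); there is no depth.
- vision.camera_model(name): a dict with "camera_matrix" (3x3 intrinsics, pixels), "rvec" (rotation vector, rad) and "tvec" (3), from world to camera coordinates, as OpenCV has them. Camera axes: x right, y down, z forward; pixel columns grow to the right and rows downward; lengths in m; the calibration is good to about 2 mm. A picture is of the moment at which its call begins: read the wrist's pose just before it. camera_model takes no time and is no camera call; for the wrist camera it gives the pose at the moment of the call.
- manip.sign_off(): hands the job in; it is judged then, once.
The state is a dict: "t": time; "q": joint angles; "qd": joint speeds; "tau": joint torques, N m; "tcp_pos": TCP position; "tool_rot": TCP orientation; "force": force on the tool from outside, world axes, zero at the start; "ft_torque": the same for the moment, N m; "finger_gap": opening from 0.0 (shut) to 1.0 (fully open); "gripper_force": force on a finger pad.
Only numpy, scipy, OpenCV 4.12 (cv2) and the standard library are available. Lean on these libraries where they do the work, as an engineer would, in place of code of your own. Each camera call takes 0.05 s, during which the arm holds its last target. There are 200 camera calls.

TASK

Finish packing the drive kit: the white gearbox and the round motor go into the small red tray beside the blue battery that is already in it, all three lying flat on the tray's floor side by side, the gearbox the right way up and the motor lying with its yellow stripe on top (roll it on the bench to turn it). Set them in, do not drop them in, and leave the other things on the bench where they are.

Things in the scene. Friction and masses are not known exactly. Their poses are not given: they have to be found in the camera images.
- tray: Open red kit tray, fixed to the bench. Origin: centre of its underside; z up. Inside 65 along x, 125 along y; floor and walls 4 thick. Walls at its +y and -y ends are tall (top 44 above the bench), those at +x and -x only low lips (top 12), so fingers pass above them. The parts fit as a row along y, each with its 60 mm length along the tray's x: 38 + 42 + 40 = 120 of 125.
- motor: Silver motor can, a cylinder of diameter 42 and length 60 with flat ends and two dark bands, 0.22 kg, lying on the bench, free to roll. Origin: its centre, on the axis, 21 above what it lies on. x: along the axis; z: from the axis to the middle of the yellow stripe, 13 wide, along its side. At the start the stripe faces about 75 degrees away from straight up.
- motor_stripe (a point): Middle of the motor's yellow stripe, on its surface, 21 from the axis.
- gearbox: White gearbox block with a grey band near the top and a round dark and brass socket on its top face: 60 long (x), 38 wide (y), 46 high (z), about 0.18 kg. Standing upright on the bench. Origin: centre of its underside; z up.
- battery: Blue battery block with a paper label and a copper contact on top: 60 long (x), 40 wide (y), 42 high (z), about 0.24 kg; loose, already in the tray, at or up to 4 mm from the tall wall at the tray's -y end. Origin: centre of its underside, z up.
- vblock: Bystander, to be left alone: white nylon V-block, 50 x 70 x 40 high. Origin: centre of its underside.
- adapter: Bystander, to be left alone: black adapter block, 50 x 45 x 30 high. Origin: centre of its underside.
- grease: Bystander, to be left alone: white jar with a red cap, diameter 44, 50 high. Origin: centre of its underside.
- driver: Bystander, to be left alone: screwdriver lying on the bench, 170 long along its x. Origin: underside, near the middle.
Not all that is in view belongs to the job. Leave any pink look-alike of the gearbox alone.

How it is judged:
At the end, for the whole second after the job is handed in: Gearbox, motor and battery lie at rest on the tray's floor (3 mm) in a row inside its walls, lengths along the tray's x (7 deg), gearbox and battery upright (4.5 deg), motor stripe up (20 deg); the four bystanders within 30 mm of their places (x of motor in the frame of tray between -0.006 and 0.006 m and y of motor in the frame of tray between -0.0435 and 0.0435 m and z of motor in the frame of tray between 0.022 and 0.028 m and angle between the x axis of each of motor, gearbox, battery and the x axis of tray, either way round below 0.12 rad and angle between motor's own z axis and vertical below 0.35 rad and linear speed of each of motor, gearbox, battery below 0.02 m/s and angular speed of each of motor, gearbox, battery below 0.3 rad/s and x of gearbox in the frame of tray between -0.006 and 0.006 m and y of gearbox in the frame of tray between -0.0455 and 0.0455 m and z of gearbox in the frame of tray between 0.001 and 0.007 m and angle between each of gearbox, battery's own z axis and vertical below 0.08 rad and x of battery in the frame of tray between -0.006 and 0.006 m and y of battery in the frame of tray between -0.0445 and 0.0445 m and z of battery in the frame of tray between 0.001 and 0.007 m and distance of each of vblock, adapter, grease, driver from where it was at the start of the episode below 0.03 m); the robot touches nothing.
It fails at once if the motor is let go high in the air (more than 50 mm above its seat) (height (world z) of motor above 0.075 m and contact force between the fingers and motor below 0.05 N).
It fails at once if the gearbox is let go high in the air (more than 50 mm above its seat) (height (world z) of gearbox above 0.056 m and contact force between the fingers and gearbox below 0.05 N).
It fails at once if one of the four bystanders is pushed more than 30 mm from its place (distance of any of vblock, adapter, grease, driver from where it was at the start of the episode above 0.03 m).
It also fails if it takes over 70 s, if anything falls off the work surface, if the arm or the gripper's body presses on something with over 40 N, if the wrist force passes 120 N, or if a joint passes its speed limit or range.

## Working session

There is one attempt and no reset: what is moved stays moved. The work goes in short steps, Python scripts to look and compute and a tool call to move; the robot and the scene stay as the last step left them, time stands still between calls to the robot, and variables do not carry over. Pictures are saved under pics/ and viewed, at most 10 in all, crops included, and the job is handed in when it is done.

Besides the shell and the picture viewer there is one more tool, called after "Emit:" as name(argument=value, ...) on one line, values as JSON. drive_tool: Moves the arm, as the interface text tells. Its arguments: {"type":"object","properties":{"deltas":{"type":"array"},"jaw":{"type":"number"},"force":{"type":"number"}},"required":["deltas"]}

```bash
mkdir -p pics; cat > h.py <<'E'
import numpy as np, cv2
from station import manip, vision
def snap(n,f=None):
    m=vision.camera_model(n); im=vision.snapshot(n)
    if f: cv2.imwrite('pics/'+f,cv2.cvtColor(im,cv2.COLOR_RGB2BGR))
    return im,m
def ray(m,uv):
    R=cv2.Rodrigues(np.array(m['rvec'],float))[0]; K=np.array(m['camera_matrix']); t=np.array(m['tvec'],float).ravel()
    d=R.T@np.linalg.solve(K,[uv[0],uv[1],1.]); return -R.T@t,d/np.linalg.norm(d)
def atz(m,uv,z):
    c,d=ray(m,uv); return c+d*(z-c[2])/d[2]
def tri(obs):
    A=0;b=0
    for m,uv in obs:
        c,d=ray(m,uv);P=np.eye(3)-np.outer(d,d);A=A+P;b=b+P@c
    return np.linalg.solve(A,b)
def proj(m,p):
    return cv2.projectPoints(np.array(p,float).reshape(-1,1,3),np.array(m['rvec'],float),np.array(m['tvec'],float),np.array(m['camera_matrix'],float),None)[0].reshape(-1,2)
E
python3 - <<'E'
from h import *
import pickle
ms={}
for n in ['scene','side','wrist']:
    im,m=snap(n,n+'0.png'); ms[n]=m
    print(n,ray(m,(320,200)),m['camera_matrix'][0][0])
pickle.dump(ms,open('m0.pkl','wb'))
print(manip.sense())
E
```

```text
scene (array([ 0.88488489, -0.55789451,  0.87352669]), array([-0.33155771,  0.51237884, -0.79217259])) 395.67900015199984
side (array([0.42957132, 0.46503078, 0.688133  ]), array([ 0.12478592, -0.59267885, -0.79571368])) 368.01543302405383
wrist (array([0.624501  , 0.07004984, 0.37231508]), array([ 3.74906341e-04, -2.51736668e-01, -9.67795696e-01])) 308.62371302970934
{'t': 0.15, 'q': array([-1.78482357e-01,  5.28295075e-01,  1.43362539e+00, -2.14381411e-05,
        1.18142642e+00, -1.78492610e-01]), 'qd': array([ 0.00207078, -0.00105545, -0.00385335,  0.0013982 ,  0.00044655,
       -0.00085285]), 'tau': array([ 1.17890530e-03, -4.42742836e+01, -1.78276026e+01, -2.15643640e-04,
        5.61750654e-03, -9.84718270e-06]), 'tcp_pos': array([6.24432738e-01, 1.36846131e-04, 2.30526809e-01]), 'tool_rot': array([ 7.07100001e-01,  7.07113018e-01, -5.08392741e-04, -7.14824491e-04]), 'force': array([-0.44725396,  0.39837931,  0.34453887]), 'ft_torque': array([-0.02783873, -0.04081164, -0.01042496]), 'gripper_force': 0.0, 'finger_gap': 0.9999561382617788}
```

View pics/scene0.png

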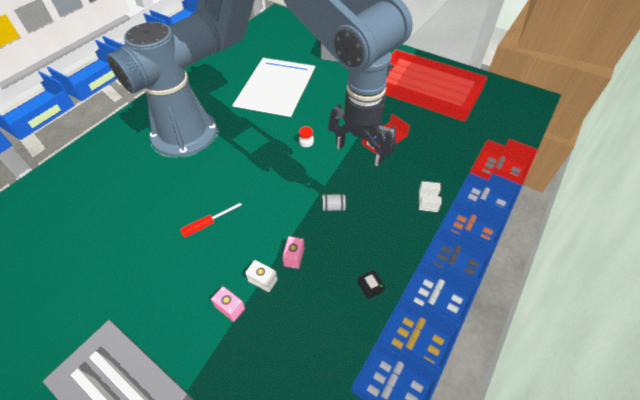

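View pics/side0.png

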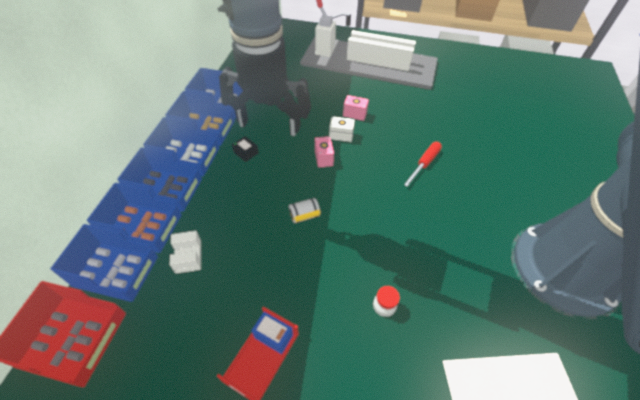

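View pics/wrist0.png

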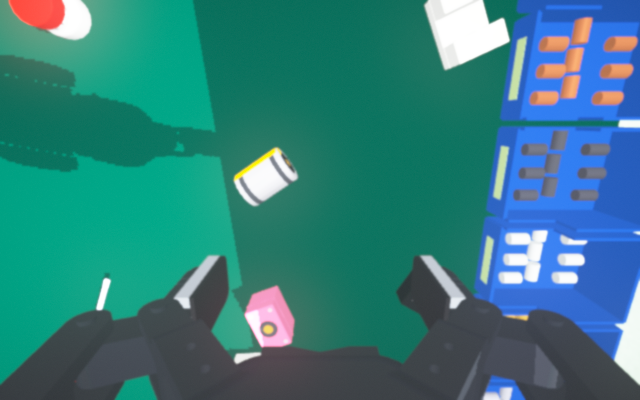

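The scene view shows the motor at (334,202), the white gearbox at (261,275) between two pink look-alikes, and the tray hidden by the arm at (390,130). In the side view the motor is at (305,210), the gearbox at (342,128), and the tray near (260,355) with the battery in its upper end. The wrist view has the motor at (266,177) with its stripe to the upper left (world -x, +y).

```bash
python3 - <<'E'
from h import *
import pickle
ms=pickle.load(open('m0.pkl','rb'))
for n,o,uv,z in [('side','motor',(305,210),.021),('scene','motor',(334,202),.021),('wrist','motor',(266,177),.021),('side','gb',(342,122),.046),('scene','gb',(261,271),.046),('side','pinkA',(356,102),.046),('side','pinkB',(324,146),.046),('scene','pinkB',(293,247),.046),('scene','pinkA',(227,299),.046),('side','batt',(272,328),.046),('side','grease',(387,297),.05),('scene','adapter',(372,281),.03),('side','vb',(185,245),.04),('side','driver',(423,165),.01)]:
    print(n,o,atz(ms[n],uv,z).round(3))
a=[('side0',200,295,100,75+30),('side0',300,85,100,75),('side0',270,180,67,50),('scene0',200,225,120,90)]
t=[cv2.resize(cv2.imread(f'pics/{f}.png')[y:y+h,x:x+w],(400,300) if h!=105 else (400,300),interpolation=cv2.INTER_CUBIC) for f,x,y,w,h in [('side0',200,300,133,100),('side0',300,85,80,60),('side0',270,180,80,60),('scene0',200,225,120,90)]]
cv2.imwrite('pics/c1.png',np.vstack([np.hstack(t[:2]),np.hstack(t[2:])]))
E
```

```text
side motor [0.56  0.004 0.021]
scene motor [0.564 0.008 0.021]
wrist motor [0.562 0.006 0.021]
side gb [ 0.533 -0.276  0.046]
scene gb [ 0.535 -0.271  0.046]
side pinkA [ 0.512 -0.366  0.046]
side pinkB [ 0.559 -0.178  0.046]
scene pinkB [ 0.561 -0.179  0.046]
scene pinkA [ 0.514 -0.367  0.046]
side batt [0.547 0.279 0.046]
side grease [0.36  0.176 0.05 ]
scene adapter [ 0.761 -0.147  0.03 ]
side vb [0.769 0.159 0.04 ]
side driver [ 0.311 -0.21   0.01 ]
```

View pics/c1.png

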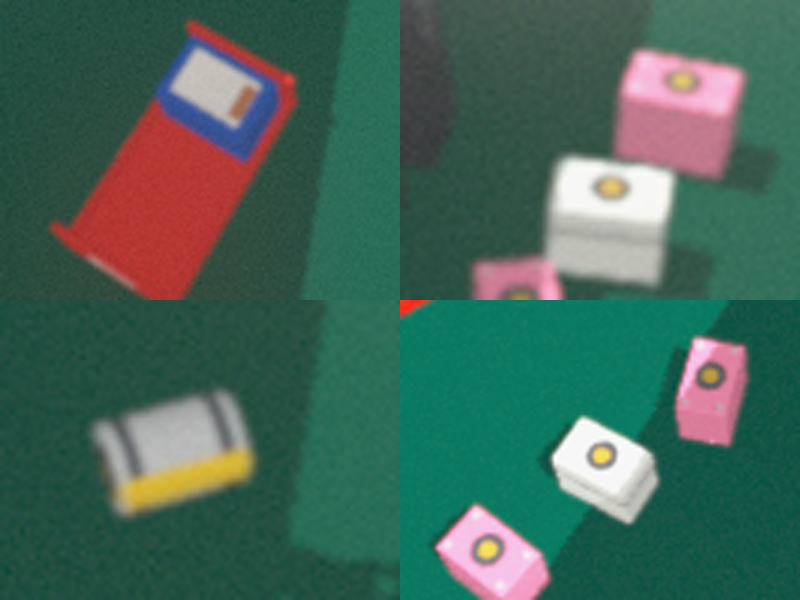

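Crop: top faces are clear; the gearbox's long side lies roughly along world x. The motor's stripe faces +y/-x, and the battery is against the far end of the tray. I'm moving the wrist camera over the gearbox for a precise second view.

Emit:
drive_tool(deltas=[[[-36,-18,0,0],[-72,-36,0,0],[-108,-54,0,0],[-144,-72,0,0],[-180,-90,0,0]]])

```text
t: 0.57
tcp_pos: [0.5338, -0.1811, 0.2311]
tool_rot: [0.707, 0.707, -0.0, -0.0]
force: [-0.0, 0.1, 0.2]
finger_gap: 1.0
gripper_force: 0.0
```

Emit:
drive_tool(deltas=[[[0,0,0,0],[0,0,0,0],[0,0,0,0]]])

```text
t: 0.82
tcp_pos: [0.5349, -0.1798, 0.2312]
tool_rot: [0.707, 0.707, 0.0, -0.0]
force: [0.7, -0.0, -0.2]
finger_gap: 1.0
gripper_force: 0.0
```

```bash
python3 - <<'E'
from h import *
import pickle
ms=pickle.load(open('m0.pkl','rb'))
im,ms['wrist1']=snap('wrist','wrist1.png')
im,_=snap('scene','scene1.png')
pickle.dump(ms,open('m0.pkl','wb'))
w=cv2.imread('pics/wrist1.png'); s=cv2.imread('pics/scene1.png')
t=cv2.resize(s[80:180,330:450],None,fx=4,fy=4,interpolation=cv2.INTER_CUBIC)
o=np.zeros((600,800,3),np.uint8); o[:200,:320]=0
o[:400,:480]=t
g=cv2.resize(w,(320,200)); o[400:600,:320]=g
o[0:600,480:800]=0
t2=cv2.resize(cv2.imread('pics/side0.png')[295:400,205:310],(320,320),interpolation=cv2.INTER_CUBIC); o[0:320,480:800]=t2
t3=cv2.resize(s[180:220,315:355],(280,280),interpolation=cv2.INTER_CUBIC);o[320:600,480:760]=t3
cv2.imwrite('pics/c2.png',o)
E
```

```text
(no output)
```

View pics/wrist1.png

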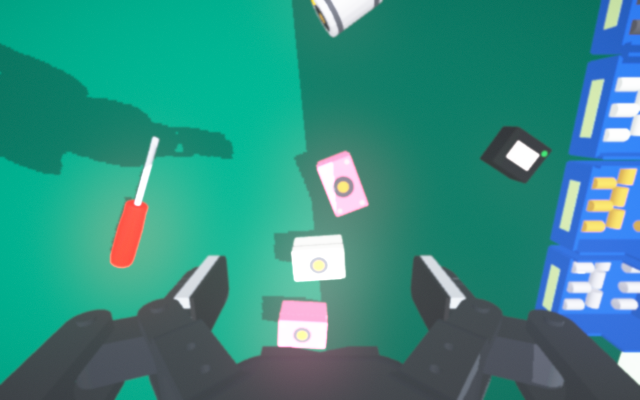

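View pics/c2.png

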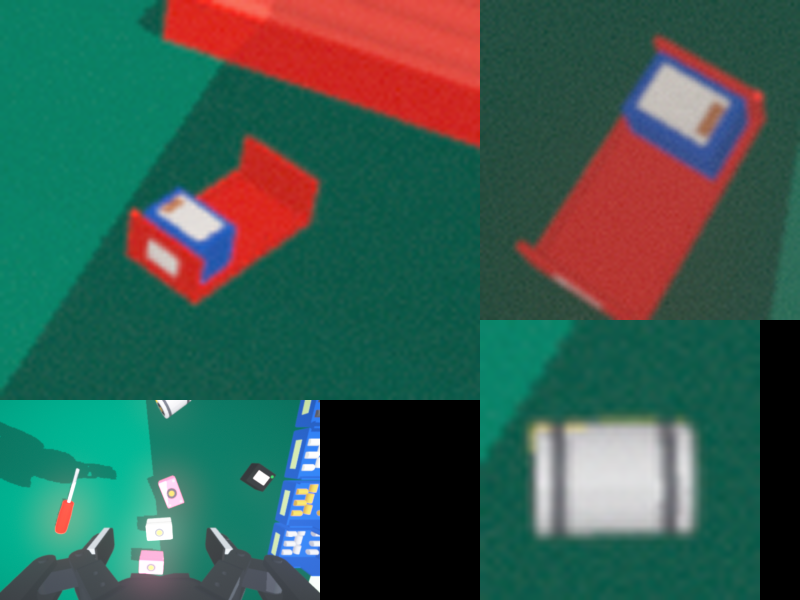

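Wrist1 shows the gearbox with its socket at (318,265), a pink look-alike on either side, and the motor at the top. The composite gives the tray's wall-top corners in the scene and side views.

```bash
python3 - <<'E'
from h import *
import pickle
ms=pickle.load(open('m0.pkl','rb'))
S,C,W=ms['side'],ms['scene'],ms['wrist1']
print('socket',tri([(W,(318,265)),(C,(260,271.5)),(S,(342.2,122.4))]), [atz(W,(318,265),.046)])
a=tri([(S,(297.5,326.2)),(C,(362.5,132.5))]); b=tri([(S,(217.1,374.7)),(C,(409.5,125))])
print('tray',a,b,(a+b)/2)
z=.044
for n,m,uv in [('-y+x',S,(262.4,307.5)),('-y-x',S,(297.5,326.2)),('+y+x',S,(217.1,374.7)),('+y-x',C,(391.75,114)),('+y+x',C,(409.5,125)),('-y-x',C,(362.5,132.5))]: print(n,atz(m,uv,z).round(4))
im=cv2.imread('pics/wrist1.png').astype(int)
sub=im[230:290,280:360]; mask=((sub.min(2)>150)&((sub.max(2)-sub.min(2))<50)).astype(np.uint8)
mask=cv2.morphologyEx(mask,cv2.MORPH_CLOSE,np.ones((15,15)))
cn=max(cv2.findContours(mask,0,1)[0],key=cv2.contourArea); ap=cv2.approxPolyDP(cn,3,True).reshape(-1,2)+[280,230]
print(ap.tolist())
bot=[(u+280,np.where(mask[:,u])[0].max()+230) for u in range(80) if mask[:,u].any()][8:-8]
k=np.polyfit(*np.array(bot).T,1); p=[atz(W,(u,np.polyval(k,u)),.046) for u in (295,345)]; print(p, np.degrees(np.arctan2(*(p[1]-p[0])[1::-1])))
# motor in wrist0
W0=ms['wrist']; im=cv2.cvtColor(cv2.imread('pics/wrist0.png'),cv2.COLOR_BGR2HSV)
sub=im[140:215,225:310]; y=cv2.inRange(sub,(20,120,120),(35,255,255)); pts=np.argwhere(y)[:,::-1]+[225,140]
l=cv2.fitLine(pts.astype(np.float32),2,0,.01,.01).ravel(); print('stripe',l,len(pts))
p=[atz(W0,l[2:]+s*l[:2],.03) for s in (-20,20)]; print(np.degrees(np.arctan2(*(p[1]-p[0])[1::-1])))
E
```

```text
socket [ 0.53312756 -0.27363559  0.04591232] [array([ 0.53307081, -0.27298254,  0.046     ])]
tray [0.50616154 0.26526929 0.04513575] [0.61192658 0.37154832 0.04533685] [0.55904406 0.31840881 0.0452363 ]
-y+x [0.5756 0.247  0.044 ]
-y-x [0.5053 0.2645 0.044 ]
+y+x [0.6108 0.3707 0.044 ]
+y-x [0.5435 0.3915 0.044 ]
+y+x [0.6128 0.3741 0.044 ]
-y-x [0.5066 0.2668 0.044 ]
[[296, 230], [291, 251], [294, 280], [345, 277], [341, 230]]
[array([ 0.50584283, -0.29352765,  0.046     ]), array([ 0.56485029, -0.29053668,  0.046     ])] 2.9017278207446666
stripe [  0.82249624  -0.5687706  254.4649     163.55702   ] 228
33.60532273252987
```

Emit:
drive_tool(deltas=[[[-31,-1,0,-0.02],[-62,-2,0,-0.05],[-93,-2,0,-0.05],[-93,-2,40,-0.05],[-93,-2,80,-0.05]]])

```text
t: 1.33
tcp_pos: [0.5363, -0.2752, 0.1531]
tool_rot: [0.689, 0.725, 0.001, 0.005]
force: [-0.9, 0.9, -1.1]
finger_gap: 0.999
gripper_force: 0.0
```

Emit:
drive_tool(deltas=[[[0,0,40,0],[0,0,80,0],[0,0,115,0],[0,0,137,0],[0,0,137,0]]])

```text
t: 1.75
tcp_pos: [0.5307, -0.269, 0.0091]
tool_rot: [0.688, 0.725, -0.0, -0.005]
force: [-1.2, -0.0, -0.1]
finger_gap: 0.997
gripper_force: 0.0
```

Emit:
drive_tool(deltas=[[[0,0,0,0],[0,0,0,0],[0,0,0,0],[0,0,0,0],[0,0,0,0]]], jaw=45, force=40)

```text
t: 2.17
tcp_pos: [0.5341, -0.2735, 0.0162]
tool_rot: [0.689, 0.725, 0.0, 0.002]
force: [0.8, 0.8, 3.8]
finger_gap: 0.696
gripper_force: 45.8
```

Emit:
drive_tool(deltas=[[[0,0,0,0],[0,0,0,0],[0,0,0,0],[0,0,0,0],[0,0,0,0]]])

```text
t: 2.58
tcp_pos: [0.5342, -0.2735, 0.0162]
tool_rot: [0.689, 0.725, 0.0, 0.002]
force: [1.1, 1.4, 6.7]
finger_gap: 0.698
gripper_force: 46.2
```

Emit:
drive_tool(deltas=[[[0,0,-25,0],[0,0,-65,0],[0,0,-105,0],[0,0,-145,0],[0,0,-185,0]]])

```text
t: 3.0
tcp_pos: [0.5322, -0.2726, 0.2011]
tool_rot: [0.689, 0.724, -0.0, -0.0]
force: [0.9, -0.9, -2.0]
finger_gap: 0.694
gripper_force: 45.1
```

Emit:
drive_tool(deltas=[[[40,4,-10,0],[80,8,-20,0],[120,12,-20,0],[160,15,-20,0],[200,19,-20,0]]])

```text
t: 3.42
tcp_pos: [0.5411, -0.0707, 0.2198]
tool_rot: [0.69, 0.724, 0.0, 0.0]
force: [-0.0, 0.1, -1.9]
finger_gap: 0.692
gripper_force: 45.2
```

Emit:
drive_tool(deltas=[[[40,4,0,0],[80,8,0,0],[120,12,0,0],[160,15,0,0],[200,19,0,0]]])

```text
t: 3.83
tcp_pos: [0.55, 0.1302, 0.2194]
tool_rot: [0.689, 0.724, -0.0, -0.0]
force: [0.2, 0.6, -1.5]
finger_gap: 0.697
gripper_force: 45.2
```

Emit:
drive_tool(deltas=[[[36,4,0,0.06],[71,7,0,0.16],[71,7,0,0.25],[71,7,0,0.32],[71,7,0,0.32]]])

```text
t: 4.25
tcp_pos: [0.5536, 0.2005, 0.2191]
tool_rot: [0.796, 0.606, -0.0, -0.0]
force: [0.8, -0.2, -1.9]
finger_gap: 0.692
gripper_force: 45.2
```

Emit:
drive_tool(deltas=[[[0,0,0,0],[0,0,0,0],[0,0,0,0]]])

```text
t: 4.5
tcp_pos: [0.5544, 0.199, 0.2193]
tool_rot: [0.796, 0.605, -0.0, -0.0]
force: [0.6, 1.1, -1.6]
finger_gap: 0.696
gripper_force: 45.2
```

```bash
python3 - <<'E'
from h import *
import pickle
ms=pickle.load(open('m0.pkl','rb'))
im,ms['wrist2']=snap('wrist','wrist2.png')
pickle.dump(ms,open('m0.pkl','wb'))
E
```

```text
(no output)
```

View pics/wrist2.png

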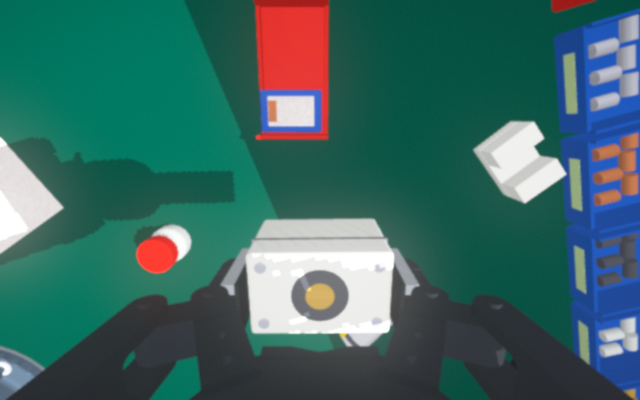

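Wrist2: the gearbox is held upright and square, and the tray appears square to the tool, with its -y wall edge at row ~138 and columns 256–328. The battery spans rows 91–132.

```bash
python3 - <<'E'
from h import *
import pickle
ms=pickle.load(open('m0.pkl','rb')); W=ms['wrist2']
im=cv2.cvtColor(cv2.imread('pics/wrist2.png'),cv2.COLOR_BGR2RGB).astype(int)
for c in (265,290,318): print('col',c,[(r,*im[r,c]) for r in list(range(86,96))+list(range(126,142))])
for r in (50,110,135): print('row',r,[(c,*im[r,c]) for c in list(range(253,265))+list(range(316,333))])
E
```

```text
col 265 [(86, np.int64(227), np.int64(55), np.int64(51)), (87, np.int64(226), np.int64(54), np.int64(52)), (88, np.int64(217), np.int64(59), np.int64(72)), (89, np.int64(177), np.int64(71), np.int64(122)), (90, np.int64(116), np.int64(90), np.int64(174)), (91, np.int64(71), np.int64(100), np.int64(197)), (92, np.int64(62), np.int64(103), np.int64(202)), (93, np.int64(61), np.int64(104), np.int64(203)), (94, np.int64(62), np.int64(104), np.int64(204)), (95, np.int64(64), np.int64(106), np.int64(204)), (126, np.int64(53), np.int64(101), np.int64(201)), (127, np.int64(53), np.int64(101), np.int64(201)), (128, np.int64(53), np.int64(101), np.int64(201)), (129, np.int64(52), np.int64(98), np.int64(197)), (130, np.int64(63), np.int64(96), np.int64(190)), (131, np.int64(103), np.int64(85), np.int64(163)), (132, np.int64(155), np.int64(65), np.int64(110)), (133, np.int64(187), np.int64(54), np.int64(65)), (134, np.int64(193), np.int64(49), np.int64(47)), (135, np.int64(205), np.int64(50), np.int64(46)), (136, np.int64(220), np.int64(54), np.int64(49)), (137, np.int64(221), np.int64(53), np.i
[... 6488 characters left out ...]
7)), (319, np.int64(205), np.int64(49), np.int64(46)), (320, np.int64(205), np.int64(49), np.int64(45)), (321, np.int64(205), np.int64(49), np.int64(47)), (322, np.int64(205), np.int64(49), np.int64(47)), (323, np.int64(205), np.int64(48), np.int64(46)), (324, np.int64(205), np.int64(49), np.int64(46)), (325, np.int64(203), np.int64(49), np.int64(46)), (326, np.int64(195), np.int64(53), np.int64(50)), (327, np.int64(164), np.int64(63), np.int64(57)), (328, np.int64(108), np.int64(77), np.int64(67)), (329, np.int64(54), np.int64(84), np.int64(73)), (330, np.int64(35), np.int64(87), np.int64(75)), (331, np.int64(31), np.int64(87), np.int64(73)), (332, np.int64(31), np.int64(87), np.int64(75))]
```

```bash
python3 - <<'E'
from h import *
import pickle
from scipy.spatial.transform import Rotation as R
ms=pickle.load(open('m0.pkl','rb')); W=ms['wrist2']
s=manip.sense(); T=R.from_quat(s['tool_rot']).as_matrix(); p=s['tcp_pos']
print(p, R.from_matrix(T).as_euler('zyx',degrees=True))
f=lambda uv,z:((T.T@(atz(W,uv,z)-p))*1e3).round(1)
for n,uv,z in [('lipL50',(257,50),.012),('lipR50',(328.1,50),.012),('lipL20',(256,20),.012),('wallL',(255.9,137),.044),('wallR',(327.8,137),.044),('wallout',(290,139.1),.044),('wallout',(265,139.1),.044),('batt+y',(265,89.7),.046),('batt+y',(318,89.7),.046),('batt-y',(290,131.6),.046),('battL',(260.2,110),.046),('battR',(320.9,110),.046),('gbsock',(320,296),float(p[2])+.030)]: print(n,f(uv,z))
E
```

```text
[0.55441222 0.19904527 0.21935246] [-7.45149183e+01 -6.60001266e-03  1.79998488e+02]
lipL50 [138.3 -64.5 207.4]
lipR50 [138.3   8.7 207.3]
lipL20 [165.7 -63.9 207.3]
wallL [ 52.7 -64.1 175.4]
wallR [ 52.6   8.1 175.3]
wallout [ 50.6 -29.9 175.4]
wallout [ 50.6 -55.  175.4]
batt+y [ 97.1 -52.5 173.4]
batt+y [ 97.1  -1.7 173.3]
batt-y [ 58.  -29.5 173.4]
battL [ 78.5 -58.  173.4]
battR [ 78.5   1.1 173.3]
gbsock [  0.1  -0.2 -30. ]
```

Emit:
drive_tool(deltas=[[[35,-8,0,0],[70,-16,0,0],[105,-24,0,0],[121,-28,0,0],[121,-28,0,0]]])

```text
t: 4.97
tcp_pos: [0.5596, 0.3273, 0.2192]
tool_rot: [0.795, 0.607, 0.001, -0.0]
force: [-0.0, -0.4, -1.2]
finger_gap: 0.695
gripper_force: 45.2
```

Emit:
drive_tool(deltas=[[[0,0,30,0],[0,0,60,0],[0,0,90,0],[0,0,120,0],[0,0,120,0]]])

```text
t: 5.38
tcp_pos: [0.5552, 0.3206, 0.093]
tool_rot: [0.796, 0.605, -0.007, -0.002]
force: [-1.9, -0.9, -3.1]
finger_gap: 0.692
gripper_force: 45.0
```

Emit:
drive_tool(deltas=[[[0,0,20,0],[0,0,40,0],[0,0,55,0],[0,0,65,0],[0,0,65,0]]])

```text
t: 5.8
tcp_pos: [0.5591, 0.3227, 0.0334]
tool_rot: [0.796, 0.605, -0.001, -0.0]
force: [-1.2, -0.4, -1.8]
finger_gap: 0.693
gripper_force: 45.1
```

Emit:
drive_tool(deltas=[[[0,0,4,0],[0,0,8,0],[0,0,12,0],[0,0,12,0],[0,0,12,0]]])

```text
t: 6.22
tcp_pos: [0.5597, 0.3239, 0.0226]
tool_rot: [0.796, 0.606, 0.0, 0.0]
force: [-0.4, -0.2, -2.1]
finger_gap: 0.7
gripper_force: 45.1
```

Emit:
drive_tool(deltas=[[[-1,0,1,0],[-3,0,1,0],[-5,0,1,0],[-6,0,1,0],[-6,0,1,0]]])

```text
t: 6.63
tcp_pos: [0.5583, 0.318, 0.0216]
tool_rot: [0.796, 0.605, 0.0, -0.0]
force: [0.2, 0.1, -1.5]
finger_gap: 0.692
gripper_force: 45.3
```

Emit:
drive_tool(deltas=[[[-1,0,0,0],[-2,0,0,0],[-2,0,0,0],[-2,0,0,0]]])

```text
t: 6.97
tcp_pos: [0.5581, 0.3166, 0.0215]
tool_rot: [0.796, 0.605, 0.001, -0.0]
force: [0.5, 3.5, -0.9]
finger_gap: 0.695
gripper_force: 45.1
```

Emit:
drive_tool(deltas=[[[-1,0,0,0],[-1,0,0,0],[-2,0,0,0],[-2,0,0,0],[-2,0,0,0]]])

```text
t: 7.38
tcp_pos: [0.5584, 0.3164, 0.0218]
tool_rot: [0.796, 0.605, 0.003, -0.001]
force: [1.9, 8.9, -2.8]
finger_gap: 0.699
gripper_force: 44.9
```

Emit:
drive_tool(deltas=[[[2,0,0,0],[3,0,1,0],[3,0,2,0],[3,0,2,0],[3,0,2,0]]])

```text
t: 7.8
tcp_pos: [0.5577, 0.3168, 0.0203]
tool_rot: [0.796, 0.606, -0.0, 0.0]
force: [-1.7, 2.1, 5.2]
finger_gap: 0.698
gripper_force: 45.9
```

Emit:
drive_tool(deltas=[[[0,0,0,0],[0,0,0,0],[0,0,0,0],[0,0,0,0],[0,0,0,0]]], jaw=80)

```text
t: 8.22
tcp_pos: [0.5576, 0.3167, 0.019]
tool_rot: [0.796, 0.605, -0.0, -0.0]
force: [0.4, 0.1, 0.0]
finger_gap: 0.933
gripper_force: 0.0
```

Emit:
drive_tool(deltas=[[[0,0,-10,0],[0,0,-40,0],[0,0,-80,0],[0,0,-120,0],[0,0,-160,0]]])

```text
t: 8.63
tcp_pos: [0.5574, 0.3168, 0.1813]
tool_rot: [0.796, 0.605, -0.0, -0.0]
force: [0.6, 0.2, 0.3]
finger_gap: 0.934
gripper_force: 0.0
```

Emit:
drive_tool(deltas=[[[-40,0,-20,0],[-80,0,-40,0],[-100,0,-40,0],[-100,0,-40,0],[-100,0,-40,0]]])

```text
t: 9.05
tcp_pos: [0.5311, 0.2197, 0.2206]
tool_rot: [0.797, 0.605, 0.001, 0.0]
force: [-0.5, -0.6, -1.2]
finger_gap: 0.93
gripper_force: 0.0
```

```bash
python3 - <<'E'
from h import *
import pickle
ms=pickle.load(open('m0.pkl','rb'))
im,ms['wrist3']=snap('wrist','wrist3.png')
pickle.dump(ms,open('m0.pkl','wb')); print(manip.sense()['tcp_pos'])
E
```

```text
[0.53131029 0.22055114 0.22003038]
```

View pics/wrist3.png

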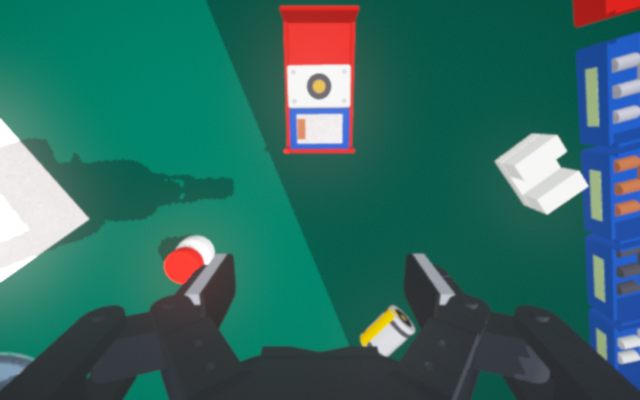

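Wrist3: the gearbox is seated upright beside the battery, with free tray floor left at the +y end. The motor is visible at (388,330) with its stripe to the upper left.

Emit:
drive_tool(deltas=[[[-40,8,0,0.1],[-80,16,0,0.2],[-120,24,0,0.3],[-160,32,0,0.4],[-200,40,0,0.5]]])

```text
t: 9.52
tcp_pos: [0.5166, 0.0168, 0.2188]
tool_rot: [0.921, 0.389, -0.0, -0.0]
force: [0.9, 0.2, -0.3]
finger_gap: 0.934
gripper_force: 0.0
```

```bash
python3 - <<'E'
from h import *
from scipy.spatial.transform import Rotation as R
s=manip.sense(); T=R.from_quat(s['tool_rot']).as_matrix()
print(s['tcp_pos'], T.T@(np.array([.512,-.027,.22])-s['tcp_pos'])*1e3, np.degrees(np.arctan2(T[1,1],T[0,1])))
E
```

```text
[0.51656789 0.0168235  0.21881812] [-34.57186213  27.31500332  -1.19942793] -44.26326704231249
```

Emit:
drive_tool(deltas=[[[-17,13,0,0.1],[-34,27,0,0.22],[-34,27,0,0.22],[-34,27,0,0.22],[-34,27,0,0.22]]], jaw=85)

```text
t: 9.93
tcp_pos: [0.5124, -0.0249, 0.2189]
tool_rot: [0.958, 0.287, -0.0, -0.001]
force: [-0.1, 0.4, 0.6]
finger_gap: 0.997
gripper_force: 0.0
```

```bash
cat > mot.py <<'E'
from h import *
from scipy.spatial.transform import Rotation as R
import sys
s=manip.sense(); im,W=snap('wrist',sys.argv[1]); T=R.from_quat(s['tool_rot']).as_matrix(); p=s['tcp_pos']
print('tcp',p,'yaw y',np.degrees(np.arctan2(T[1,1],T[0,1])))
c=proj(W,[[float(a) for a in sys.argv[2:4]]+[.021]])[0].astype(int); print('pred',c)
x0,y0=max(c[0]-75,0),max(c[1]-75,0)
bgr=im[y0:y0+150,x0:x0+150,::-1].copy(); hsv=cv2.cvtColor(bgr,cv2.COLOR_BGR2HSV)
yl=cv2.inRange(hsv,(20,110,110),(35,255,255)); si=cv2.inRange(hsv,(0,0,150),(179,50,255))|cv2.inRange(hsv,(0,0,0),(179,60,90))|yl
f=lambda uv,z:(T.T@(atz(W,uv,z)-p)*1e3)
for n,m,z in (('yellow',yl,.03),('body',si,.03)):
    nn,l,st,ce=cv2.connectedComponentsWithStats(cv2.morphologyEx(m,cv2.MORPH_OPEN,np.ones((3,3))) if n=='body' else m)
    k=1+st[1:,4].argmax(); pts=np.argwhere(l==k)[:,::-1]+[x0,y0]
    r=cv2.minAreaRect(pts.astype(np.float32)); b=cv2.boxPoints(r)
    print(n,st[k,4],'box px',b.round(1).tolist()); print('  tool mm',[f(q,z)[:2].round(1).tolist() for q in b],'centre',f(r[0],z)[:2].round(1), 'px',np.round(r[0],1))
E
python3 mot.py wrist4.png .562 .006; python3 -c "
import cv2;im=cv2.imread('pics/wrist4.png');cv2.imwrite('pics/c4.png',cv2.resize(im[60:260,190:450],None,fx=3,fy=3,interpolation=2)[:600])"
```

```text
tcp [ 0.51235429 -0.02487178  0.2188786 ] yaw y -56.59799707272109
pred [321 129]
yellow 236 box px [[300.3999938964844, 102.0], [304.8999938964844, 101.9000015258789], [306.20001220703125, 156.89999389648438], [301.70001220703125, 157.10000610351562]]
  tool mm [[86.3, -20.0], [86.4, -15.5], [30.8, -14.8], [30.7, -19.6]] centre [ 59.2 -17.5] px [303.3 129.5]
body 2350 box px [[301.0, 99.0], [342.0, 99.0], [342.0, 160.0], [301.0, 160.0]]
  tool mm [[89.2, -19.4], [89.2, 22.2], [27.5, 23.4], [27.6, -20.4]] centre [59.2  1.4] px [321.5 129.5]
```

View pics/c4.png

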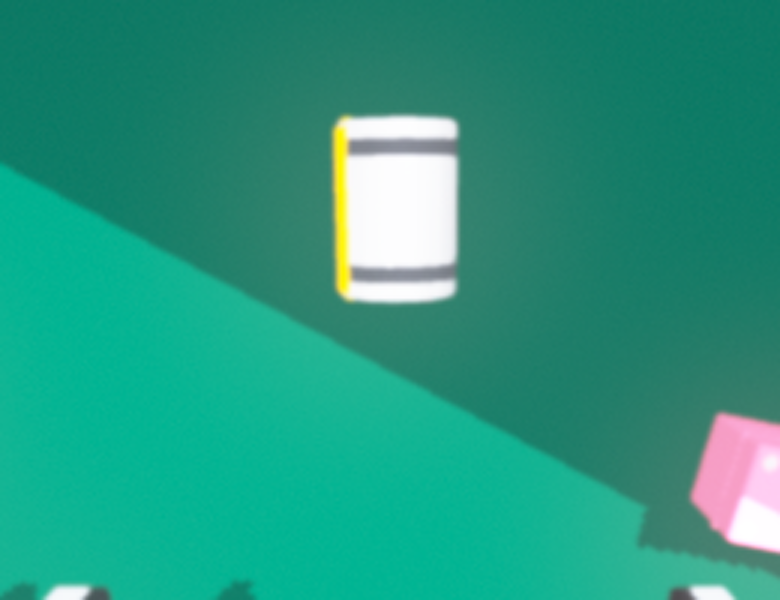

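c4: the motor is square to the tool, with its stripe on the left (tool -y) edge. It must therefore roll toward tool +y by about 27 mm.

Emit:
drive_tool(deltas=[[[30,1,20,0],[58,1,55,0],[58,1,95,0],[58,1,130,0],[58,1,150,0]]])

```text
t: 10.4
tcp_pos: [0.5592, 0.0077, 0.0654]
tool_rot: [0.958, 0.288, -0.002, -0.001]
force: [-0.2, -0.5, 0.0]
finger_gap: 0.998
gripper_force: 0.0
```

Emit:
drive_tool(deltas=[[[0,0,25,0],[0,0,45,0],[0,0,63,0],[0,0,63,0],[0,0,63,0]]])

```text
t: 10.82
tcp_pos: [0.5605, 0.0065, 0.0054]
tool_rot: [0.958, 0.287, -0.001, -0.001]
force: [-0.1, 0.8, 1.3]
finger_gap: 0.995
gripper_force: 0.0
```

Emit:
drive_tool(deltas=[[[0,0,0,0],[0,0,0,0],[0,0,0,0],[0,0,0,0],[0,0,0,0]]], jaw=49, force=20)

```text
t: 11.23
tcp_pos: [0.5616, 0.0049, 0.0072]
tool_rot: [0.958, 0.286, 0.001, 0.0]
force: [0.4, -0.4, 0.4]
finger_gap: 0.574
gripper_force: 0.0
```

Now roll slowly to tool +y, 30 mm total (3 mm slack + ~27 mm).

Emit:
drive_tool(deltas=[[[0,2,0,0],[0,4,0,0],[0,6,0,0],[0,8,0,0],[0,10,0,0]]])

```text
t: 11.65
tcp_pos: [0.5667, -0.0036, 0.0063]
tool_rot: [0.958, 0.286, -0.0, -0.0]
force: [-0.1, -0.2, -0.1]
finger_gap: 0.571
gripper_force: 0.1
```

Emit:
drive_tool(deltas=[[[0,2,0,0],[0,4,0,0],[0,6,0,0],[0,8,0,0],[0,10,0,0]]])

```text
t: 12.07
tcp_pos: [0.5722, -0.0119, 0.0063]
tool_rot: [0.958, 0.286, -0.0, -0.0]
force: [-0.3, 0.4, -0.8]
finger_gap: 0.575
gripper_force: 0.1
```

Emit:
drive_tool(deltas=[[[0,2,0,0],[0,4,0,0],[0,6,0,0],[0,7,0,0],[0,8,0,0]]])

```text
t: 12.48
tcp_pos: [0.5766, -0.0186, 0.0063]
tool_rot: [0.958, 0.286, 0.0, 0.0]
force: [-0.3, -0.8, -0.1]
finger_gap: 0.571
gripper_force: 0.0
```

Emit:
drive_tool(deltas=[[[0,0,0,0],[0,0,0,0],[0,0,0,0],[0,0,0,0],[0,0,0,0]]])

```text
t: 12.9
tcp_pos: [0.5764, -0.0183, 0.0063]
tool_rot: [0.958, 0.286, -0.0, -0.0]
force: [-0.6, -0.1, -0.1]
finger_gap: 0.572
gripper_force: 0.0
```

```bash
python3 - <<'E'
from h import *
im,W=snap('wrist','wrist5.png'); im2,S=snap('side','side5.png')
h=cv2.cvtColor(im,cv2.COLOR_RGB2HSV); y=cv2.inRange(h,(20,110,110),(35,255,255))
n,l,st,ce=cv2.connectedComponentsWithStats(y)
for k in range(1,n):
    if st[k,4]>40: print(st[k],ce[k])
s=manip.sense()['tcp_pos'];print(s,proj(W,[[s[0],s[1],.042],[s[0],s[1],.021]]))
E
```

```text
[301 205  24   9 173] [312.50867052 208.89017341]
[295 217  23   8 164] [306.0304878  220.45731707]
[ 284  230   44  123 4697] [306.28635299 289.27230147]
[ 0.5764172  -0.01834685  0.00631483] [[321.91164874 303.11324532]
 [321.52216502 276.81408956]]
```

Emit:
drive_tool(deltas=[[[0,0,0,0],[0,0,0,0],[0,0,0,0]]], jaw=85)

```text
t: 13.25
tcp_pos: [0.5764, -0.0184, 0.0063]
tool_rot: [0.958, 0.286, -0.0, -0.0]
force: [0.2, 0.1, -0.4]
finger_gap: 0.967
gripper_force: 0.0
```

Emit:
drive_tool(deltas=[[[0,0,-30,0],[0,0,-70,0],[-20,0,-110,0],[-40,0,-150,0],[-60,0,-190,0]]])

```text
t: 13.67
tcp_pos: [0.5288, -0.0491, 0.1896]
tool_rot: [0.958, 0.287, -0.0, -0.0]
force: [-0.0, -0.1, -0.1]
finger_gap: 0.994
gripper_force: 0.0
```

Emit:
drive_tool(deltas=[[[0,0,-20,0],[0,0,-20,0],[0,0,-20,0],[0,0,-20,0]]])

```text
t: 14.0
tcp_pos: [0.5291, -0.0488, 0.2074]
tool_rot: [0.958, 0.286, -0.001, -0.0]
force: [-0.0, 0.9, -0.8]
finger_gap: 0.996
gripper_force: 0.0
```

```bash
python3 mot.py wrist6.png .577 -.017
```

```text
tcp [ 0.52914492 -0.04879727  0.20743042] yaw y -56.71965151378719
pred [320 131]
yellow 885 box px [[306.0, 102.0], [323.0, 102.0], [323.0, 159.0], [306.0, 159.0]]
  tool mm [[85.7, -13.9], [85.7, 2.8], [30.0, 2.9], [30.1, -14.6]] centre [58.6 -5.7] px [314.5 130.5]
body 2341 box px [[297.0, 98.0], [338.0, 98.0], [338.0, 162.0], [297.0, 162.0]]
  tool mm [[89.5, -22.6], [89.4, 17.4], [27.0, 18.4], [27.0, -23.9]] centre [59.1 -2.7] px [317.5 130. ]
```

Emit:
drive_tool(deltas=[[[15,-1,0,-0.12],[30,-2,0,-0.24],[45,-2,0,-0.36],[59,-3,0,-0.48],[59,-3,0,-0.6]]])

```text
t: 14.47
tcp_pos: [0.5788, -0.0126, 0.2059]
tool_rot: [0.829, 0.56, -0.0, -0.001]
force: [-0.6, 0.2, -0.1]
finger_gap: 0.996
gripper_force: 0.0
```

Emit:
drive_tool(deltas=[[[0,0,20,-0.12],[0,0,40,-0.24],[0,0,60,-0.36],[0,0,80,-0.48],[0,0,80,-0.6]]])

```text
t: 14.88
tcp_pos: [0.5734, -0.0131, 0.122]
tool_rot: [0.627, 0.779, -0.003, -0.005]
force: [-0.9, 0.7, -0.9]
finger_gap: 0.996
gripper_force: 0.0
```

Emit:
drive_tool(deltas=[[[0,0,0,-0.12],[0,0,0,-0.24],[0,0,0,-0.37],[0,0,0,-0.37],[0,0,0,-0.37]]])

```text
t: 15.3
tcp_pos: [0.5765, -0.0137, 0.1264]
tool_rot: [0.476, 0.879, -0.0, -0.002]
force: [-0.4, 0.9, 0.0]
finger_gap: 0.994
gripper_force: 0.0
```

```bash
python3 - <<'E'
from h import *
from scipy.spatial.transform import Rotation as R
s=manip.sense(); T=R.from_quat(s['tool_rot']).as_matrix()
print(s['tcp_pos'], T.T@(np.array([.5768,-.0142,.013])-s['tcp_pos'])*1e3, np.degrees(np.arctan2(T[1,1],T[0,1])),s['q'][5])
E
```

```text
[ 0.5765486  -0.01374872  0.1263574 ] [ -0.79087214   0.23109212 113.35557918] 33.08635623221147 -0.7950130850133134
```

Emit:
drive_tool(deltas=[[[0,0,35,0],[0,0,70,0],[0,0,95,0],[0,0,113,0],[0,0,113,0]]])

```text
t: 15.72
tcp_pos: [0.5741, -0.0134, 0.0107]
tool_rot: [0.476, 0.879, -0.001, -0.004]
force: [-0.2, -0.8, -0.1]
finger_gap: 0.994
gripper_force: 0.0
```

Emit:
drive_tool(deltas=[[[0,0,0,0],[0,0,0,0],[0,0,0,0],[0,0,0,0],[0,0,0,0]]], jaw=45, force=40)

```text
t: 16.13
tcp_pos: [0.5782, -0.0143, 0.0162]
tool_rot: [0.476, 0.88, 0.0, 0.001]
force: [-0.3, -0.1, 0.7]
finger_gap: 0.69
gripper_force: 45.4
```

Emit:
drive_tool(deltas=[[[0,0,0,0],[0,0,0,0],[0,0,0,0],[0,0,0,0]]])

```text
t: 16.47
tcp_pos: [0.5782, -0.0143, 0.0162]
tool_rot: [0.475, 0.88, 0.0, 0.001]
force: [-0.7, 0.4, 6.4]
finger_gap: 0.692
gripper_force: 45.9
```

Emit:
drive_tool(deltas=[[[0,0,-25,0],[0,0,-65,0],[0,0,-105,0],[0,0,-145,0],[0,0,-185,0]]])

```text
t: 16.88
tcp_pos: [0.5762, -0.014, 0.2011]
tool_rot: [0.475, 0.88, -0.0, -0.001]
force: [0.5, 0.3, -2.1]
finger_gap: 0.691
gripper_force: 45.2
```

Emit:
drive_tool(deltas=[[[35,10,0,0.12],[70,20,0,0.24],[105,30,0,0.36],[140,40,0,0.48],[175,50,0,0.6]]])

```text
t: 17.3
tcp_pos: [0.522, 0.1602, 0.1997]
tool_rot: [0.716, 0.698, -0.001, -0.001]
force: [0.2, 0.5, -2.1]
finger_gap: 0.692
gripper_force: 45.3
```

Emit:
drive_tool(deltas=[[[20,0,0,0.1],[40,0,0,0.2],[50,0,0,0.248],[50,0,0,0.248],[50,0,0,0.248]]])

```text
t: 17.72
tcp_pos: [0.5236, 0.209, 0.1995]
tool_rot: [0.794, 0.608, -0.001, -0.0]
force: [-0.9, -0.8, -2.5]
finger_gap: 0.691
gripper_force: 45.3
```

```bash
cat > m2.py <<'E'
from h import *
import pickle
from scipy.spatial.transform import Rotation as R
ms=pickle.load(open('m0.pkl','rb')); W=ms['wrist3']
im=cv2.imread('pics/wrist3.png').astype(int)
for c in (300,340): print('col',c,[(r,*map(int,im[r,c,::-1])) for r in list(range(4,9))+list(range(19,27))+list(range(62,70))+list(range(103,112))+list(range(148,156))])
s=manip.sense(); T=R.from_quat(s['tool_rot']).as_matrix()
print(s['tcp_pos'], T.T@(np.array([.5691,.3569,.0202])-s['tcp_pos'])*1e3, np.degrees(np.arctan2(T[1,1],T[0,1])))
a=np.radians(-15.5);c0=np.array([.5587,.3193])
def tr(uv,z):
    d=atz(W,uv,z)[:2]-c0; return (1e3*np.array([d[0]*np.cos(a)+d[1]*np.sin(a),-d[0]*np.sin(a)+d[1]*np.cos(a)])).round(1)
for n,uv,z in [('wall-out',(320,153.5),.044),('wall+inner',(320,22),.044),('wall+out',(320,5.5),.044),('gb+',(320,65.5),.05),('gb-',(320,107),.05),('gbsock',(319,86),.05)]: print(n,tr(uv,z))
E
python3 m2.py; python3 - <<'E'
from h import *
im,_=snap('wrist','wrist7.png')
E
```

```text
col 300 [(4, 64, 86, 70), (5, 137, 75, 62), (6, 209, 59, 50), (7, 230, 47, 40), (8, 229, 47, 42), (19, 177, 37, 34), (20, 177, 38, 34), (21, 180, 40, 35), (22, 198, 44, 40), (23, 225, 53, 49), (24, 237, 59, 54), (25, 240, 61, 57), (26, 240, 61, 55), (62, 241, 67, 63), (63, 241, 75, 71), (64, 241, 114, 110), (65, 241, 185, 181), (66, 245, 235, 233), (67, 248, 247, 245), (68, 248, 248, 247), (69, 249, 249, 247), (103, 247, 247, 246), (104, 247, 247, 246), (105, 244, 244, 243), (106, 233, 234, 233), (107, 199, 205, 217), (108, 136, 154, 205), (109, 87, 123, 212), (110, 73, 117, 219), (111, 72, 118, 220), (148, 119, 95, 178), (149, 188, 76, 123), (150, 229, 67, 78), (151, 232, 64, 63), (152, 205, 68, 63), (153, 135, 82, 72), (154, 68, 93, 80), (155, 44, 96, 81)]
col 340 [(4, 63, 86, 71), (5, 141, 77, 64), (6, 211, 59, 48), (7, 230, 47, 41), (8, 229, 45, 39), (19, 177, 37, 33), (20, 177, 35, 32), (21, 181, 38, 35), (22, 198, 41, 37), (23, 225, 50, 45), (24, 237, 58, 53), (25, 241, 60, 54), (26, 241, 60, 54), (62, 242, 67, 63), (63, 242, 90, 86), (64, 243, 162, 158), (65, 245, 229, 227), (66, 247, 246, 244), (67, 248, 249, 247), (68, 249, 249, 248), (69, 248, 248, 247), (103, 247, 247, 246), (104, 246, 247, 245), (105, 241, 242, 240), (106, 225, 226, 226), (107, 180, 186, 206), (108, 118, 138, 207), (109, 79, 118, 217), (110, 71, 117, 219), (111, 71, 117, 220), (148, 139, 91, 171), (149, 210, 72, 114), (150, 234, 63, 70), (151, 233, 62, 61), (152, 208, 66, 62), (153, 138, 82, 73), (154, 68, 91, 79), (155, 43, 95, 82)]
[0.52361472 0.20902681 0.19948073] [154.82338216   5.76043733 179.09077792] -15.04980784063637
wall-out [  0.7 -67.1]
wall+inner [ 0.9 52.5]
wall+out [ 0.9 65.8]
gb+ [ 0.8 14.8]
gb- [  0.7 -22. ]
gbsock [-0.2 -3.1]
```

View pics/wrist7.png

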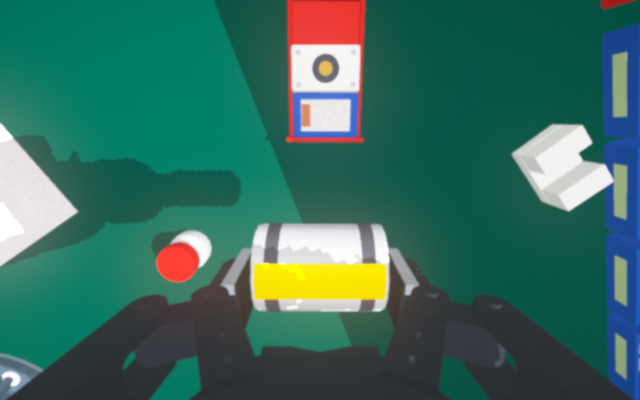

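Wrist7: the motor is held level with its stripe on top, and the tray slot beyond the gearbox is free. Measured clearances put the slot centre at tray y ≈ 38.5 mm.

Emit:
drive_tool(deltas=[[[35,2,0,0.008],[70,3,0,0.008],[105,4,0,0.008],[140,5,0,0.008],[154,6,0,0.008]]])

```text
t: 18.18
tcp_pos: [0.5721, 0.3587, 0.1999]
tool_rot: [0.797, 0.605, 0.001, -0.0]
force: [-0.2, -0.4, -2.3]
finger_gap: 0.692
gripper_force: 45.2
```

Emit:
drive_tool(deltas=[[[0,0,20,0],[0,0,50,0],[0,0,80,0],[0,0,100,0],[0,0,100,0]]])

```text
t: 18.6
tcp_pos: [0.5671, 0.3527, 0.0943]
tool_rot: [0.797, 0.604, -0.006, -0.001]
force: [-1.4, -0.5, -4.2]
finger_gap: 0.694
gripper_force: 45.1
```

```bash
python3 m2.py | sed -n 3p
```

```text
[0.56710742 0.35265873 0.09426522] [ 5.21080289  1.47175344 74.01551472] -15.727508713027513
```

Emit:
drive_tool(deltas=[[[0,0,10,0],[0,0,20,0],[0,0,20,0],[0,0,20,0],[0,0,20,0]]])

```text
t: 19.02
tcp_pos: [0.5715, 0.3561, 0.0812]
tool_rot: [0.797, 0.604, 0.001, 0.0]
force: [0.7, -0.0, -2.8]
finger_gap: 0.695
gripper_force: 45.2
```

```bash
python3 m2.py | sed -n 3p
```

```text
[0.57145693 0.35612582 0.08124073] [ 2.94731807e-02 -2.57936148e+00  6.10366422e+01] -15.67797627657895
```

Emit:
drive_tool(deltas=[[[0,-2,12,0],[0,-2,24,0],[0,-2,36,0],[0,-2,42,0],[0,-2,42,0]]])

```text
t: 19.43
tcp_pos: [0.5668, 0.3557, 0.0352]
tool_rot: [0.797, 0.604, -0.003, -0.001]
force: [0.0, 0.5, -2.4]
finger_gap: 0.694
gripper_force: 45.2
```

Emit:
drive_tool(deltas=[[[0,0,5,0],[0,0,10,0],[0,0,14,0],[0,0,14,0],[0,0,14,0]]])

```text
t: 19.85
tcp_pos: [0.5686, 0.3564, 0.0239]
tool_rot: [0.797, 0.604, -0.0, -0.0]
force: [1.0, 0.9, -2.6]
finger_gap: 0.694
gripper_force: 45.3
```

Emit:
drive_tool(deltas=[[[0,0,2,0],[0,0,4,0],[0,0,5,0],[0,0,5,0],[0,0,5,0]]])

```text
t: 20.27
tcp_pos: [0.5691, 0.3566, 0.0203]
tool_rot: [0.797, 0.604, 0.001, 0.0]
force: [-1.6, -0.7, 4.8]
finger_gap: 0.695
gripper_force: 46.0
```

```bash
python3 m2.py | sed -n 3p
```

```text
[0.56913486 0.35664868 0.02025328] [ 0.23252461 -0.1015047   0.05334328] -15.673343705692483
```

Motor is on the floor (4.8 N upward). Release, rise and check.

Emit:
drive_tool(deltas=[[[0,0,0,0],[0,0,0,0],[0,0,0,0],[0,0,0,0],[0,0,0,0]]], jaw=80)

```text
t: 20.68
tcp_pos: [0.5687, 0.3564, 0.0189]
tool_rot: [0.797, 0.604, -0.0, -0.0]
force: [-0.3, -0.8, -0.0]
finger_gap: 0.935
gripper_force: 0.0
```

Emit:
drive_tool(deltas=[[[0,0,-10,0],[0,0,-40,0],[0,0,-80,0],[0,0,-120,0],[0,0,-160,0]]])

```text
t: 21.1
tcp_pos: [0.5684, 0.3563, 0.1812]
tool_rot: [0.797, 0.604, -0.0, -0.0]
force: [0.6, -0.0, -0.2]
finger_gap: 0.935
gripper_force: 0.0
```

Emit:
drive_tool(deltas=[[[-35,0,-20,0],[-70,0,-40,0],[-90,0,-60,0],[-90,0,-60,0],[-90,0,-60,0]]])

```text
t: 21.52
tcp_pos: [0.5451, 0.2693, 0.2414]
tool_rot: [0.797, 0.603, 0.002, 0.001]
force: [0.4, -0.1, -0.6]
finger_gap: 0.933
gripper_force: 0.0
```

```bash
cat > chk.py <<'E'
from h import *
im,W=snap('wrist','wrist8.png')
a=np.radians(-15.5);c0=np.array([.5587,.3193])
def tr(uv,z):
    d=atz(W,uv,z)[:2]-c0; return (1e3*np.array([d[0]*np.cos(a)+d[1]*np.sin(a),-d[0]*np.sin(a)+d[1]*np.cos(a)])).round(1)
h=cv2.cvtColor(im,cv2.COLOR_RGB2HSV)
for nm,lo,hi,z in (('yellow',(20,110,110),(35,255,255),.046),('white',(0,0,150),(179,50,255),.048),('blue',(100,120,120),(125,255,255),.046)):
    n,l,st,ce=cv2.connectedComponentsWithStats(cv2.inRange(h,lo,hi))
    for k in range(1,n):
        c=tr(ce[k],z)
        if st[k,4]>60 and abs(c[1])<70 and abs(c[0])<40:
            x,y,w,hh=st[k,:4]; r=cv2.minAreaRect(np.argwhere(l==k)[:,::-1].astype(np.float32))
            print(nm,st[k,4],'c',c,'y range',tr((x+w/2,y+hh-.5),z)[1],tr((x+w/2,y-.5),z)[1],'x range',tr((x-.5,y+hh/2),z)[0],tr((x+w-.5,y+hh/2),z)[0],'ang',round(r[2],1))
print(W['tvec'] is not None, ray(W,(320,200))[0])
E
python3 chk.py
```

```text
yellow 881 c [-0.  42.1] y range 33.3 50.8 x range -28.6 28.2 ang 90.0
yellow 94 c [-0.6 -3. ] y range -8.6 2.9 x range -6.4 5.4 ang 90.0
white 278 c [-0.  53.5] y range 49.6 57.2 x range -17.9 18.6 ang 0.0
white 68 c [-26.1  26.9] y range 19.4 34.3 x range -28.9 -22.7 ang 90.0
white 482 c [-0.2 26.4] y range 19.3 33.2 x range -18.5 18.9 ang 90.0
white 73 c [25.8 26.9] y range 19.1 34.0 x range 23.1 29.3 ang 90.0
white 1664 c [-0.7 -2.6] y range -22.3 16.3 x range -30.9 28.8 ang 90.0
white 871 c [  2.4 -41.4] y range -55.5 -27.7 x range -22.2 21.7 ang 90.0
blue 613 c [  0.3 -40.9] y range -60.5 -22.6 x range -28.9 28.5 ang 90.0
True [0.56319626 0.33646226 0.38343514]
```

Stripe is about 9° off vertical, everything is seated and aligned. I'll hand in.

```bash
python3 -c "
from station import manip
print(manip.sign_off())"
```

```text
the job is handed in; nothing more can be done
None
```

The gearbox and motor are set in the tray beside the battery, with the motor stripe about 9° off straight up by my final camera check; I handed the job in at about 22 s, but no verdict came back.

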